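Close the quarter-turn screw of the microscope lamp unit

TASK

One of the two brass slotted screws on the lamp unit's cover was left open. Take the orange flat driver from its stand, seat its blade in the open screw's slot and turn the screw clockwise to its stop, where the slot lines up with the green marks, without letting the blade leave the slot on the way and without using the fingers on it. Leave the locked screw locked, put the driver back upright in its stand, fully down, let go, and leave the other things where they are.

Things in the scene. Friction and masses are not known exactly. Their poses are not given: they have to be found in the camera images.
- screw_a (a joint): Value of the slotted screw a, rad. 0 = slot across the row of two screws (on the white marks), grows as it is turned clockwise seen from above, hard stop at 1.571 = locked (slot on the two green marks). Turns against a steady friction of about 0.06 N m and stays where it is left. It starts open, 0.05 to 0.5.
- screw_b (a joint): Value of the slotted screw b, rad. 0 = slot across the row of two screws (on the white marks), grows as it is turned clockwise seen from above, hard stop at 1.571 = locked (slot on the two green marks). Turns against a steady friction of about 0.06 N m and stays where it is left. It starts locked.
- slot_a (a point): Centre of the floor of screw a's slot. x runs along the slot, z up. Brass screw head 32 mm across; slot 6 mm wide and 6 mm deep, open at both ends, its top 2 mm flared at 45 degrees to 10 mm wide. The top of the head lies 6 mm above this point, this point 82 mm above the table.
- slot_b (a point): Centre of the floor of screw b's slot. x runs along the slot, z up. Brass screw head 32 mm across; slot 6 mm wide and 6 mm deep, open at both ends, its top 2 mm flared at 45 degrees to 10 mm wide. The top of the head lies 6 mm above this point, this point 82 mm above the table.
- fastener_a: Fixed black round surround, 50 mm across, 4 mm thick, that carries screw a; origin under its centre, on the lamp unit's cover. Green marks at its +y and -y (locked), white marks at its +x and -x (open). It and its neighbour stand 104 mm apart along their y, in either order.
- fastener_b: Fixed black round surround, 50 mm across, 4 mm thick, that carries screw b; origin under its centre, on the lamp unit's cover. Green marks at its +y and -y (locked), white marks at its +x and -x (open). It and its neighbour stand 104 mm apart along their y, in either order.
- lamp_unit: Fixed white box, 150 (x) by 200 (y) by 70 mm tall, with a 5 mm grey cover plate on top (cover's top 75 mm above the table); origin under its centre. Both screws stand on the cover, on its y axis, 52 mm either side of the middle.
- driver: Flat driver, 138 mm long, about 0.12 kg, upright in the stand at the start. Origin at the centre of the blade's end, z towards the handle, x along the blade's width. Steel blade 16 mm wide (x) and 3.5 mm thick (y), 22 mm long; round shank 9 mm up to z = 62 mm; black square guard 34 by 34 mm from z = 62 to 68 mm; orange square handle 24 by 24 mm, flats square to x and y, from z = 68 to 138 mm. In a slot the blade has about 0.16 rad of play each way.
- blade_tip (a point): Centre of the end of the driver's blade (the driver's origin).
- stand: Fixed blue block, 70 (x) by 80 (y) by 72 mm tall, on a 100 by 110 by 6 mm foot, with an upright square hole 22 by 22 mm through the middle of it down to the foot. Origin under its centre. The driver hangs in it by the guard, which rests on the block's top; the blade's end is then 10 mm above the table.
- stand_mouth (a point): Centre of the mouth of the stand's hole, at the block's top (72 mm above the table).
- reagent_bottle: Bystander, to be left alone: white bottle, green cap, 56 mm across, 120 mm tall; origin under its centre.
- amber_jar: Bystander, to be left alone: amber jar, 60 mm across, 75 mm tall; origin under its centre.
- petri_dish: Bystander, to be left alone: closed flat dish, 90 mm across, 16 mm tall; origin under its centre.
- dust_cap: Bystander, to be left alone: black round cap, 34 mm across, 22 mm tall; origin under its centre.
- wash_bottle: Bystander, to be left alone: white bottle, red cap, 70 mm across, 150 mm tall; origin under its centre.
There are look-alikes about, which are no part of the job. What is shaped like the driver but blue or turquoise is not meant. There is more than one size of the stand; the one meant has the size given above.

How it is judged:
By the outcome, as a careful person would: the job done as asked, in the order asked, and still so for the second after the job is handed in, with the robot touching nothing.
It also fails if it takes over 61 s, if anything falls off the work surface, if the arm or the gripper's body presses on something with over 40 N, if the wrist force passes 120 N, or if a joint passes its speed limit or range.

ROBOT

A 6-joint arm with a two-finger parallel gripper is mounted at the origin on the work surface. World frame = base frame: x ahead of the robot, y to its left, z up, the work surface at z = 0. Lengths are in mm, angles in rad, forces in N, time in s.
With the tool pointing down it reaches from about 350 to 875 mm from the base axis. Payload 4.2 kg.
Tool frame: the origin (TCP) lies midway between the tips of the shut fingers; the grasp point (between the pads) lies 19 mm behind it; x points along the fingers, y is the direction in which the jaws open and shut, and the axes are right-handed (so a half turn about x gives the same grasp; the last joint's range is limited). The gripper opens to 85 mm and grips with 20 to 120 N. Pads are 22 mm wide; open, the fingers measure 114 mm over their backs; the gripper's body (76 mm by 85 mm) begins 54 mm behind the grasp point. The pads swing forward as they close: fully open they stand 13 mm farther back than shut.
Start: joints at [1.369, 0.385, 0.008, 0, -1.194, -0.259], TCP at [277.882, 559.804, 193.812] pointing down, gripper open.
Joint ranges: [-3.14, 3.14], [-1.21, 2.06], [-1.07, 1.41], [-3.16, 2.05], [-2.99, -0.16], [-3.1, 3.1]. Speed limits (rad/s): [2.79, 2.79, 3.14, 3.14, 3.14, 3.14].

INTERFACE

Orientations are given as a unit quaternion [x, y, z, w].
In Python, from bench import readout, imaging, arm gives the robot as it stands.
- The arm moves only by the tool arm_command, never from a script. Its argument "increments" is a list of rows, each a list of 3 entries, a list of its own where there are three numbers: the turn, a rotation vector about the world's x, y, z in degrees, then the shift along the world's x, y, z in mm, then the closure, from 0 (fully open) to 1 (shut). In form: [[[ax, ay, az], [tx, ty, tz], fingers], ...]. A call has exactly 5 rows; each row is the pose to reach, as a shift and turn from the pose measured when the call began; what a row does not reach only later rows make up. A row lasts 1/10 s, in which the tool goes at most 50 mm and 8.59 degrees, less where a joint would pass 70% of its speed; a pose out of reach is approached as far as the arm can. A call with a gripper value outside its range is refused whole. The fingers move at their own pace and stop on an object; the grip force is fixed at half the most. Time passes only in rows, so rows that repeat a pose let the fingers close, or fill a call up. It gives the time, the measured TCP pose, the force and the opening at its end, in the units of the state.
- readout.read_state(): the state, without advancing time (a new reading comes with each control period).
- imaging.get_image(name): name is "scene" or "top"; returns (picture, depth): 384x512x3 uint8, blue, green, red; 384x512 float32, mm along the optical axis (not along the pixel's ray), 0 where there is no reading.
- imaging.camera_info(name): a dict with "vfov" (degrees; the focal length in pixels is half the picture's height over the tangent of half this angle, whatever the lens; pixels are square), "cx", "cy" (the principal point, pixels), "D" ([k1, k2, p1, p2, k3] as OpenCV has them; the pictures are not rectified), "eye" and "rotation" of the camera in the world. Camera axes: x right, y down, z forward; pixel columns grow to the right and rows downward; lengths in mm; the calibration is good to about 2 mm. A picture is of the moment at which its call begins. camera_info takes no time and is no camera call.
- arm.job_done(): hands the job in, once; it reports no verdict.
The state is a dict: "clock": time; "joints": joint angles; "joint_vel": joint speeds; "joint_efforts": joint torques, N m; "position": TCP position; "ee_rot": TCP orientation; "contact_force": force on the tool from outside, world axes, zero at the start; "wrist_torque": the same for the moment, N m; "gripper_width": finger opening in mm.
Only numpy, scipy, OpenCV 4.12 (cv2) and the standard library are available. Lean on these libraries where they do the work, as an engineer would, in place of code of your own. Each camera call takes 0.05 s, during which the arm holds its last target. There are 200 camera calls.

## Working session

There is one attempt and no reset: what is moved stays moved. The work goes in short steps, Python scripts to look and compute and a tool call to move; the robot and the scene stay as the last step left them, time stands still between calls to the robot, and variables do not carry over. Pictures are saved under pics/ and viewed, about 8 in all and at most 12, crops included, and the job is handed in when it is done.

Besides the shell and the picture viewer there is one more tool, called after ">>>" as name([rows], argument=value, ...), one row to a line, values as JSON. arm_command: Moves the arm, as the interface text tells. Its arguments: {"type":"object","properties":{"increments":{"type":"array","items":{"type":"array"}}},"required":["increments"]}

```bash
mkdir -p pics; cat > h.py <<'E'
import numpy as np, cv2
from bench import readout, imaging, arm
def K(n):
    i=imaging.camera_info(n); f=192/np.tan(np.radians(i["vfov"])/2)
    return np.array([[f,0,i["cx"]],[0,f,i["cy"]],[0,0,1.]]),np.array(i["D"],float),np.array(i["eye"],float),np.array(i["rotation"],float)
def ray(n,uv):
    k,D,e,R=K(n); p=cv2.undistortPoints(np.array(uv,float).reshape(-1,1,2),k,D).reshape(-1,2)
    return e,np.c_[p,np.ones(len(p))]@R.T
def atz(n,uv,z):
    e,d=ray(n,uv); return e+d*((z-e[2])/d[:,2])[:,None]
def cloud(n,depth):
    v,u=np.mgrid[0:384,0:512]; e,d=ray(n,np.c_[u.ravel(),v.ravel()])
    return (e+d*depth.reshape(-1,1)).reshape(384,512,3)
def proj(n,P):
    k,D,e,R=K(n); P=(np.array(P,float).reshape(-1,3)-e)@R
    return cv2.projectPoints(P,np.zeros(3),np.zeros(3),k,D)[0].reshape(-1,2)
E
python3 - <<'E'
from h import *
for n in("scene","top"):
    im,d=imaging.get_image(n); cv2.imwrite(f"pics/{n}0.png",im); np.save(f"{n}0.npy",d)
    i=imaging.camera_info(n); print(n,i)
s=readout.read_state(); print(s)
a=cv2.imread("pics/top0.png"); cv2.imwrite("pics/top0b.png",cv2.resize(a,(800,600),interpolation=cv2.INTER_CUBIC))
a=cv2.imread("pics/scene0.png"); cv2.imwrite("pics/scene0b.png",cv2.resize(a,(800,600),interpolation=cv2.INTER_CUBIC))
E
```

```text
scene {'vfov': 43.29689306540366, 'cx': 257.2556729907357, 'cy': 183.59841624788635, 'D': array([0.03543808, 0.        , 0.        , 0.        , 0.        ]), 'eye': array([1180.62016073,  353.63567535,  972.95331498]), 'rotation': array([ 0.54803326,  0.77655499, -0.25611781, -0.17614074])}
top {'vfov': 56.795075392905105, 'cx': 260.09474554874686, 'cy': 193.23152098076935, 'D': array([-0.00347988,  0.        ,  0.        ,  0.        ,  0.        ]), 'eye': array([486.08169442, 127.08239573, 829.83836747]), 'rotation': array([-0.69598544,  0.71523533, -0.04869891,  0.04087918])}
{'clock': 0.1, 'joints': array([ 1.36859269e+00,  3.85462865e-01,  6.75736677e-03, -4.31853393e-04,
       -1.19400197e+00, -2.58619595e-01]), 'joint_vel': array([ 0.00062803, -0.00290491,  0.0023159 ,  0.00133961,  0.0013052 ,
       -0.00019474]), 'joint_efforts': array([-6.54332180e-04, -3.93318665e+01,  1.88930690e+01,  4.19797897e+00,
       -2.59424160e-03,  6.20259982e-06]), 'position': array([277.64107588, 559.27875637, 192.83964628]), 'ee_rot': array([-0.6882837 ,  0.162222  ,  0.68852931,  0.16086316]), 'contact_force': array([ 0.37489961, -0.103401  ,  0.59127392]), 'wrist_torque': array([ 0.01732695, -0.03688453,  0.04745948]), 'gripper_width': 85.61737467750487}
```

View pics/top0b.png

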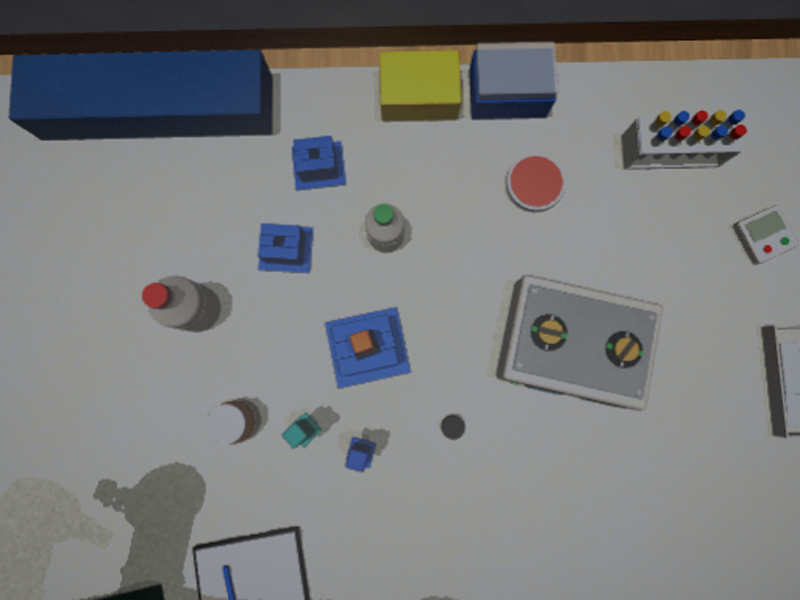

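View pics/scene0b.png

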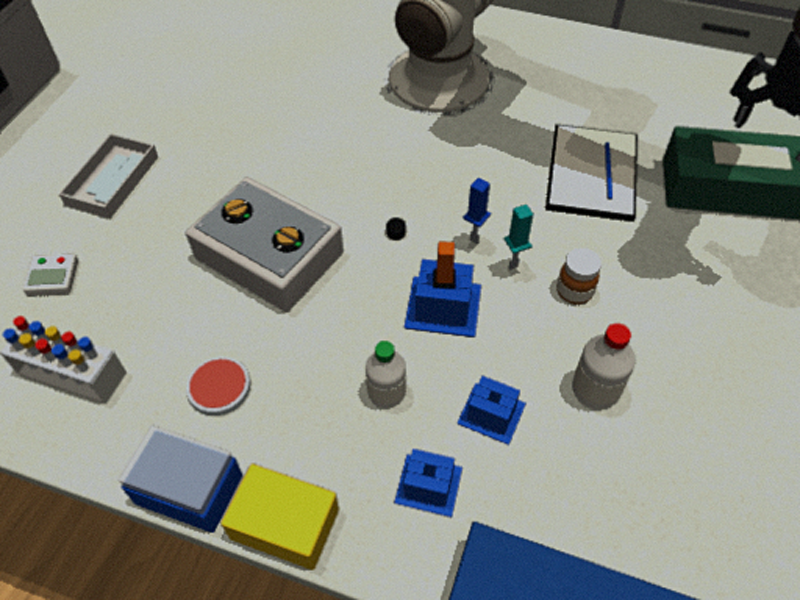

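The top view shows the orange driver at about (362,342) in its large stand, and the screws at (549,331) and (627,349). The right screw's slot is diagonal and the left one lies along the row. I'll fix the quaternion handling and crop closer.

```bash
sed -i 's/np.array(i\["rotation"\],float)$/Rotation.from_quat(i["rotation"]).as_matrix()/; 1a from scipy.spatial.transform import Rotation' h.py
python3 - <<'E'
from h import *
a=cv2.imread("pics/top0.png"); d=np.load("top0.npy")
# crops: driver/stand x 200-270,y 190-260 ; lamp 315-430 x 170-265
c1=cv2.resize(a[190:255,200:272],None,fx=5.5,fy=5.5,interpolation=cv2.INTER_CUBIC)
c2=cv2.resize(a[172:265,315:428],None,fx=6.4,fy=6.4,interpolation=cv2.INTER_CUBIC)
cv2.imwrite("pics/c1.png",c1);cv2.imwrite("pics/c2.png",c2)
C=cloud("top",d); hsv=cv2.cvtColor(a,cv2.COLOR_BGR2HSV)
g=C[...,2]
print("table z",np.median(g[180:190,280:300]))
lab=np.zeros(a.shape[:2],bool); lab[172:265,315:428]=1
m=lab&(abs(g-75)<4); 
print("cover",m.sum(),np.median(g[m]),cv2.minAreaRect(C[m][:,:2].astype(np.float32)))
S=np.zeros(a.shape[:2],bool); S[190:255,200:272]=1
m=S&(abs(g-72)<5)&(hsv[...,0]>95); print("stand",m.sum(),np.median(g[m]),cv2.minAreaRect(C[m][:,:2].astype(np.float32)))
m=S&(hsv[...,0]<20)&(hsv[...,1]>120)&(g>120); print("handle",m.sum(),np.median(g[m]),np.percentile(g[m],95))
m&=g>136; print(m.sum(),C[m].mean(0),cv2.minAreaRect(C[m][:,:2].astype(np.float32)))
E
```

```text
table z 0.6960817812856135
cover 4436 75.68629899770878 ((522.2601318359375, -123.51675415039062), (193.4900360107422, 145.87850952148438), 75.54167938232422)
stand 976 72.72048028175158 ((525.3737182617188, 176.00765991210938), (70.03570556640625, 79.8611068725586), 10.722844123840332)
handle 137 148.6690556402682 150.74783808514684
137 [525.55375022 174.90452382 153.62951894] ((507.38153076171875, 160.39303588867188), (74.59185028076172, 26.252079010009766), 38.014747619628906)
```

View pics/c1.png

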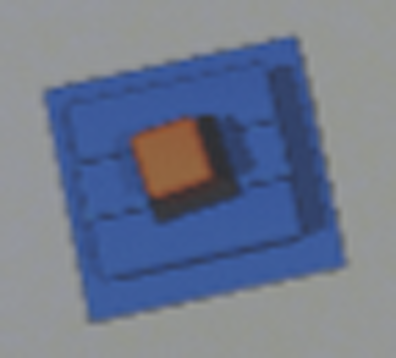

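View pics/c2.png

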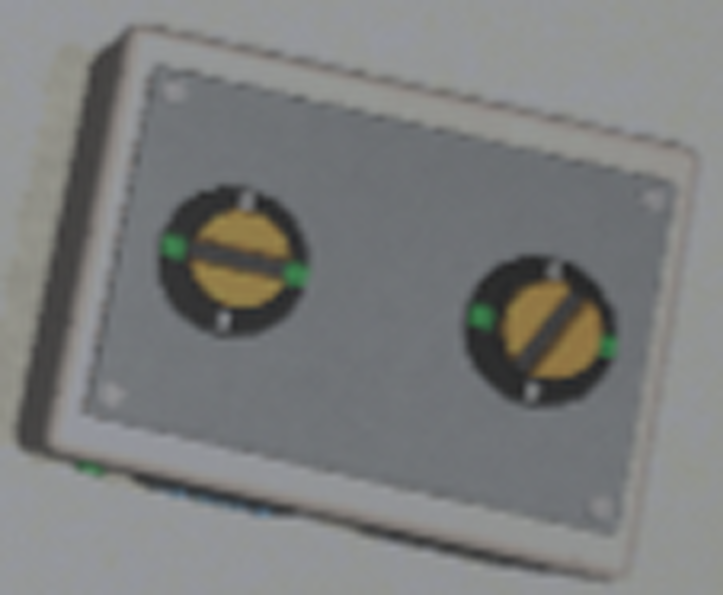

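The right screw is the open one: its slot runs from (528,365) to (580,297) in c2, centre about (554,331). The left screw is locked, centre (241,259). Handle top corners in c1 are (132,136), (195,117), (213,180) and (152,200).

```bash
python3 - <<'E'
from h import *
a=cv2.imread("pics/top0.png"); hsv=cv2.cvtColor(a,cv2.COLOR_BGR2HSV)
def up(p,s,o): return (np.array(p,float)+.5)/s-.5+np.array(o)
h=atz("top",up([(132,136),(195,117),(213,180),(152,200)],5.5,(200,190)),148)
print("handle c",h.mean(0)); 
for i in range(4):
    e=h[(i+1)%4]-h[i]; print(np.linalg.norm(e),np.degrees(np.arctan2(e[1],e[0])))
o=(315,172)
S=atz("top",up([(528,365),(580,297),(554,331),(241,259)],6.4,o),88); e=S[1]-S[0]
print("slot ang",np.degrees(np.arctan2(e[1],e[0])),S[2:],np.linalg.norm(S[2]-S[3])); e=S[3]-S[2]; print("row ang b-a",np.degrees(np.arctan2(e[1],e[0])))
G=atz("top",up([(481,317),(608,347),(556,268),(532,391)],6.4,o),79); print("marks a mean",G.mean(0)); 
for i,j in((0,1),(2,3)):
    e=G[i]-G[j]; print(np.degrees(np.arctan2(e[1],e[0])),np.linalg.norm(e))
# brass segmentation centroid via hull
for n in ("top","scene"):
    im,d=imaging.get_image(n); hs=cv2.cvtColor(im,cv2.COLOR_BGR2HSV)
    m=cv2.inRange(hs,(10,90,70),(30,255,255))
    for nm,c in(("a",S[2]),("b",S[3])):
        u,v=proj(n,[c])[0]; M=np.zeros_like(m); cv2.circle(M,(int(u),int(v)),16,255,-1)
        pts=cv2.findNonZero(m&M); hull=cv2.convexHull(pts); e=cv2.fitEllipse(hull); mo=cv2.moments(hull)
        w=atz(n,[(mo["m10"]/mo["m00"],mo["m01"]/mo["m00"])],88)[0]; print(n,nm,e,w)
    for z,nm,lo,hi in((148,"handle",(3,130,60),(20,255,255)),):
        m=cv2.inRange(hs,lo,hi); u,v=proj(n,[h.mean(0)])[0]; M=np.zeros_like(m); cv2.circle(M,(int(u),int(v)),25,255,-1)
        print(n,nm,u,v,cv2.minAreaRect(cv2.findNonZero(m&M)))
s=readout.read_state(); print(Rotation.from_quat(s["ee_rot"]).as_matrix().round(3),s["position"])
E
```

```text
handle c [525.83792653 175.33004017 148.        ]
22.90240129953955 -74.69478914560975
22.894315983678425 -165.21388407395298
22.24894995444194 106.5926008617097
23.39760985933779 16.41127385951291
slot ang -40.96781490705429 [[ 509.24659549 -175.71570477   88.        ]
 [ 535.58919743  -74.54250694   88.        ]] 104.54639465652949
row ang b-a 75.40585614377315
marks a mean [ 509.73604742 -176.16060362   79.        ]
75.06584776432997 42.884329963856544
-15.429812803052274 41.81318285040939
top a ((400.68505859375, 223.0489044189453), (15.081470489501953, 15.798303604125977), 120.68403625488281) [ 509.75915033 -174.70733606   88.        ]
top b ((352.1260681152344, 212.07260131835938), (14.700108528137207, 15.542457580566406), 5.145115375518799) [535.66295976 -74.35636352  88.        ]
top handle 231.04625787962595 218.35075922335287 ((230.9499969482422, 218.34999084472656), (11.384199142456055, 11.067971229553223), 71.56504821777344)
scene a ((150.66041564941406, 132.2894744873047), (10.064604759216309, 13.260406494140625), 81.86219787597656) [ 512.83111554 -170.71367508   88.        ]
scene b ((183.6524658203125, 150.35247802734375), (10.97977066040039, 13.653825759887695), 81.08805084228516) [538.00358435 -70.11811447  88.        ]
scene handle 284.0095200010448 156.95868322589774 ((285.0, 167.5), (25.0, 10.0), 90.0)
[[-0.    -0.445 -0.896]
 [-0.001 -0.896  0.445]
 [-1.     0.001 -0.   ]] [277.74899185 559.45365008 193.16803154]
```

>>> arm_command([
  [[0,0,-8],[25,-38,10],0],
  [[0,0,-16],[50,-77,20],0],
  [[0,0,-24],[74,-115,27],0],
  [[0,0,-32],[99,-154,27],0],
  [[0,0,-40],[124,-192,27],0],
])

```text
clock: 0.7
position: [402.3, 365.8, 220.4]
ee_rot: [-0.59, 0.389, 0.591, 0.389]
contact_force: [1.2, 0.9, -0.6]
gripper_width: 85.3
```

>>> arm_command([
  [[0,0,-8],[25,-38,0],0],
  [[0,0,-8],[50,-77,0],0],
  [[0,0,-8],[74,-115,0],0],
  [[0,0,-8],[99,-154,0],0],
  [[0,0,-8],[124,-192,0],0],
])

```text
clock: 1.2
position: [526.9, 172.1, 220.5]
ee_rot: [-0.562, 0.429, 0.562, 0.429]
contact_force: [0.4, 0.6, -0.2]
gripper_width: 85.1
```

>>> arm_command([
  [[0,0,0.5],[-1,3.3,-20],0],
  [[0,0,0.5],[-1,3.3,-50],0],
  [[0,0,0.5],[-1,3.3,-80],0],
  [[0,0,0.5],[-1,3.3,-110],0],
  [[0,0,0.5],[-1,3.3,-122],0],
])

```text
clock: 1.7
position: [524.0, 174.2, 95.5]
ee_rot: [-0.563, 0.429, 0.565, 0.425]
contact_force: [-0.1, -0.5, -0.1]
gripper_width: 85.2
```

>>> arm_command([
  [[0,0,0],[0,0,-1],0.5],
  [[0,0,0],[0,0,-1],1],
  [[0,0,0],[0,0,-1],1],
  [[0,0,0],[0,0,-1],1],
  [[0,0,0],[0,0,-1],1],
])

```text
clock: 2.2
position: [525.4, 175.0, 96.1]
ee_rot: [-0.563, 0.427, 0.564, 0.426]
contact_force: [1.1, 0.7, 3.0]
gripper_width: 22.1
```

>>> arm_command([
  [[0,0,0],[0,0,0],1],
  [[0,0,0],[0,0,0],1],
  [[0,0,0],[0,0,0],1],
  [[0,0,0],[0,0,0],1],
  [[0,0,0],[0,0,0],1],
])

```text
clock: 2.7
position: [525.2, 174.9, 96.1]
ee_rot: [-0.563, 0.427, 0.564, 0.426]
contact_force: [-0.9, 0.4, 1.0]
gripper_width: 22.3
```

>>> arm_command([
  [[0,0,0],[0,0,15],1],
  [[0,0,0],[0,0,40],1],
  [[0,0,0],[0,0,70],1],
  [[0,0,0],[0,0,100],1],
  [[0,0,0],[0,0,120],1],
])

```text
clock: 3.2
position: [525.7, 175.1, 218.0]
ee_rot: [-0.564, 0.427, 0.564, 0.427]
contact_force: [0.4, -0.1, -1.7]
gripper_width: 22.2
```

```bash
python3 - <<'E'
from h import *
s=readout.read_state(); print(s["position"],s["contact_force"],s["gripper_width"])
p=s["position"].copy(); p[2]-=86
im,d=imaging.get_image("scene"); cv2.imwrite("pics/s1.png",im)
u,v=proj("scene",[p])[0]; print(u,v)
u,v=int(u),int(v); c=im[v-60:v+30,u-50:u+50]; cv2.imwrite("pics/s1c.png",cv2.resize(c,None,fx=6,fy=6,interpolation=cv2.INTER_CUBIC)); print(u-50,v-60)
E
```

```text
[525.67596942 175.09514905 218.04183908] [ 0.37395336 -0.09427867 -1.73931988] 22.174301740251853
283.66215964742065 161.4294624286458
233 101
```

View pics/s1c.png

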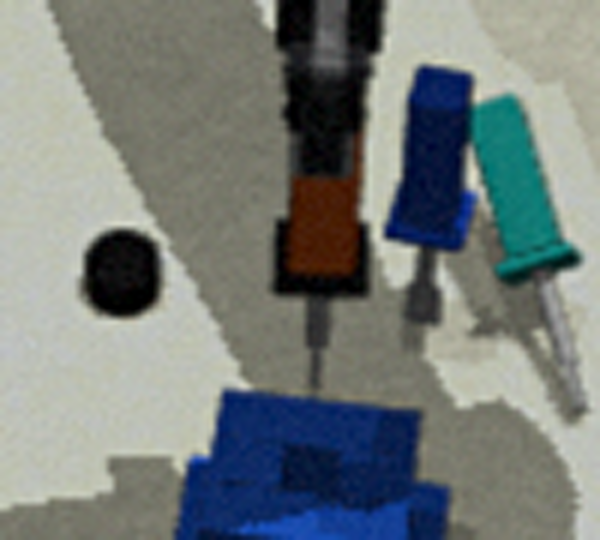

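The blade is seen edge-on from the scene camera (tip at about (286,166)), so its width lies at 15.7°, along the jaw axis. I'll carry it to screw a and turn it about -57° on the way.

>>> arm_command([
  [[0,0,-6],[-2,-38,0],1],
  [[0,0,-12],[-4,-76,0],1],
  [[0,0,-18],[-6,-114,0],1],
  [[0,0,-24],[-8,-152,0],1],
  [[0,0,-30],[-10,-190,0],1],
])

```text
clock: 3.75
position: [516.4, -15.8, 220.0]
ee_rot: [-0.434, 0.558, 0.432, 0.56]
contact_force: [1.2, -0.1, -1.5]
gripper_width: 22.6
```

>>> arm_command([
  [[0,0,-6],[-1,-36,0],1],
  [[0,0,-12],[-2,-72,-5],1],
  [[0,0,-18],[-4,-108,-10],1],
  [[0,0,-24],[-5,-140,-18],1],
  [[0,0,-26.7],[-6,-160.5,-24],1],
])

```text
clock: 4.25
position: [509.3, -178.1, 194.1]
ee_rot: [-0.292, 0.645, 0.29, 0.644]
contact_force: [0.1, 0.5, -1.5]
gripper_width: 22.2
```

```bash
cat > chk.py <<'E'
from h import *
import sys
s=readout.read_state(); R=Rotation.from_quat(s["ee_rot"]).as_matrix(); y=-R[:,1]
print("clock",s["clock"],"pos",s["position"].round(2),"yaw",np.degrees(np.arctan2(y[1],y[0])).round(2),"x axis",R[:,0].round(4),"F",s["contact_force"].round(1),"T",s["wrist_torque"].round(3),"w",s["gripper_width"],"j",np.round(s["joints"],2))
E
cat > look.py <<'E'
from chk import *
t=sys.argv[1]
p=s["position"]+86*R[:,0]; print("tip",p)
for n,w,f in(("scene",(60,55),7),("top",(36,36),8)):
    im,d=imaging.get_image(n); u,v=proj(n,[[509.5,-175.5,88]])[0].astype(int); x0,y0=u-w[0]//2,v-w[1]//2-(8 if n=="scene" else 0)
    c=cv2.resize(im[y0:y0+w[1],x0:x0+w[0]],None,fx=f,fy=f,interpolation=cv2.INTER_CUBIC); cv2.imwrite(f"pics/{n}{t}.png",c)
    print(n,"off",x0,y0,"f",f,"tip px",proj(n,[p])[0],"slot px",proj(n,[[509.5,-175.5,88]])[0])
a=cv2.imread(f"pics/scene{t}.png"); b=cv2.imread(f"pics/top{t}.png"); H=max(a.shape[0],b.shape[0])
pad=lambda i:cv2.copyMakeBorder(i,0,H-i.shape[0],0,0,cv2.BORDER_CONSTANT)
cv2.imwrite(f"pics/both{t}.png",np.hstack([pad(a),pad(b)]))
E
python3 look.py 2
```

```text
clock 4.25 pos [ 509.26 -178.08  194.1 ] yaw -41.4 x axis [ 5.0e-04 -1.5e-03 -1.0e+00] F [ 0.1  0.5 -1.5] T [ 0.052 -0.024  0.017] w 22.165584974644357 j [-0.03  0.24 -0.2   0.   -1.13 -0.69]
tip [ 509.29950683 -178.21344132  108.10208007]
scene off 119 95 f 7 tip px [146.98172005 125.00310221] slot px [149.50524915 130.95518816]
top off 383 205 f 8 tip px [406.33582701 222.81586802] slot px [401.02880248 223.17836174]
```

View pics/both2.png

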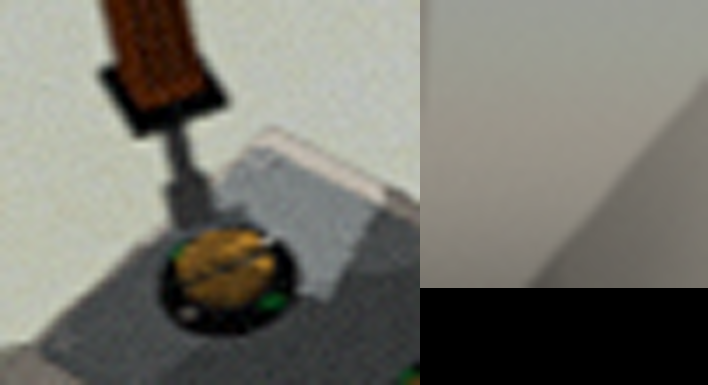

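The blade end shows at about (146.7,126.1) and the slot centre at (151.2,132.9) in the scene picture. I'll check the driver's axis and tip against the screw with the scene depth.

```bash
cat > dep.py <<'E'
from chk import *
im,d=imaging.get_image("scene"); np.save("d.npy",d); C=cloud("scene",d); hs=cv2.cvtColor(im,cv2.COLOR_BGR2HSV)
p=s["position"]; r=np.hypot(C[...,0]-p[0],C[...,1]-p[1]); z=C[...,2]
for lo,hi in((95,100),(100,104),(104,108),(108,112),(112,117),(117,122),(122,130),(130,140),(140,150),(150,160),(160,170),(170,180),(180,190),(190,200)):
    m=(r<30)&(z>lo)&(z<hi)
    if m.sum(): print(lo,hi,m.sum(),(C[m].mean(0)-[p[0],p[1],0]).round(1),(C[m].std(0)).round(1))
br=cv2.inRange(hs,(10,90,50),(30,255,255))>0
for q in((509.5,-175.5),(535.6,-74.5)):
    m=br&(np.hypot(C[...,0]-q[0],C[...,1]-q[1])<20)&(z<100); print("brass",m.sum(),C[m].mean(0),C[m].min(0),C[m].max(0))
m=(abs(C[...,0]-520)<60)&(abs(C[...,1]+124)<80)&(abs(z-75)<6)&(hs[...,1]<60); print("cover z",np.median(z[m]))
E
python3 dep.py
```

```text
clock 4.35 pos [ 508.7  -178.12  193.37] yaw -41.37 x axis [-0.0017 -0.0014 -1.    ] F [ 0.6  1.7 -2.3] T [ 0.066  0.013 -0.03 ] w 22.11975425383269 j [-0.03  0.24 -0.2   0.   -1.13 -0.69]
104 108 6 [  6.3  -0.9 107.1] [3.5 3.2 0.3]
108 112 10 [  4.7   0.9 110.1] [3.3 3.4 1. ]
112 117 10 [5.000e+00 1.000e-01 1.147e+02] [4.2 4.3 1.8]
117 122 10 [  4.9   0.4 118.2] [4.7 3.8 1. ]
122 130 20 [  5.5   0.5 125.7] [3.9 4.  2.6]
130 140 10 [  7.1   0.9 135. ] [1.8 2.4 3.1]
140 150 11 [  6.9   2.3 144.9] [2.3 2.3 2. ]
150 160 8 [  7.2   1.8 152.9] [1.7 2.6 2.9]
160 170 6 [ 10.4   7.9 169.5] [10.1 11.9  0.3]
170 180 89 [ 11.5   5.1 174. ] [ 8.1 11.1  2.3]
180 190 42 [ 11.8   7.2 185.4] [4.8 7.3 3.1]
190 200 42 [ 11.    6.6 195.2] [4.6 7.2 2.9]
brass 105 [ 510.63608897 -172.30805863   85.0930122 ] [ 494.00065238 -187.45646553   78.45733977] [ 526.66761912 -156.98634938   90.04073861]
brass 99 [537.0029293  -71.28665772  85.57402925] [521.18515246 -90.12319415  75.75724494] [553.88337597 -54.9590988   91.23914304]
cover z 73.49945091086249
```

>>> arm_command([
  [[0,0,0],[0,2,-4],1],
  [[0,0,0.4],[-1,5,-8],1],
  [[0,0,0.4],[-1,5,-12],1],
  [[0,0,0.4],[-1,5,-13],1],
  [[0,0,0.4],[-1,5,-13],1],
])

```text
clock: 4.9
position: [508.3, -171.6, 181.0]
ee_rot: [-0.295, 0.643, 0.294, 0.643]
contact_force: [-0.7, 0.4, -1.3]
gripper_width: 22.6
```

```bash
python3 - <<'E'
from chk import *
ims=[imaging.get_image("scene")[0].astype(float) for _ in range(4)]; im=np.mean(ims,0).astype(np.uint8)
x0,y0=125,100; c=cv2.resize(im[y0:y0+48,x0:x0+52],None,fx=12,fy=12,interpolation=cv2.INTER_CUBIC); c=cv2.convertScaleAbs(c,alpha=1.6); cv2.imwrite("pics/s3.png",c)
E
python3 dep.py
```

```text
clock 4.9 pos [ 508.31 -171.64  181.02] yaw -40.79 x axis [-5.0e-04 -1.5e-03 -1.0e+00] F [-0.7  0.4 -1.3] T [0.014 0.035 0.021] w 22.559386937188986 j [-0.02  0.24 -0.23  0.   -1.1  -0.69]
clock 5.1 pos [ 508.5  -172.05  181.39] yaw -40.83 x axis [ 3.0e-04 -1.5e-03 -1.0e+00] F [-0.1  0.1 -1.7] T [0.015 0.055 0.014] w 22.227179440534798 j [-0.02  0.24 -0.23  0.   -1.1  -0.69]
95 100 9 [ 5.2  2.  97.3] [4.1 2.9 1.4]
100 104 5 [  7.2  -0.2 102.6] [3.9 2.1 0.8]
104 108 13 [  6.    1.2 105.4] [3.  4.6 1.4]
108 112 9 [  5.4   1.2 109.9] [4.6 4.3 1.4]
112 117 9 [  5.4   2.2 114.9] [4.3 3.9 1. ]
117 122 11 [  7.1   1.5 119.4] [3.  3.3 1.2]
122 130 11 [  6.4   1.7 126.6] [1.4 3.5 2.1]
130 140 11 [  6.5   1.9 135.2] [2.5 2.  3. ]
140 150 4 [  7.6   3.  143.1] [2.6 0.5 1.8]
150 160 27 [ 13.1   7.7 158.7] [ 8.4 10.2  1.3]
160 170 83 [ 10.6   5.1 163.8] [ 7.5 11.5  2.8]
170 180 36 [ 10.4   7.8 175.1] [5.6 6.3 2.6]
180 190 39 [ 11.2   5.9 184.8] [4.5 7.8 3. ]
190 200 45 [ 11.    6.9 195.6] [5.2 7.3 2.8]
brass 85 [ 512.74694783 -170.75516101   85.26568832] [ 493.99605672 -187.14268488   76.7841347 ] [ 527.44808232 -156.68885237   96.53418669]
brass 100 [537.44020418 -71.42991673  85.28306454] [519.48887795 -89.14265672  76.80664831] [552.67700946 -55.65522189  90.05780149]
cover z 73.64755339618841
```

View pics/s3.png

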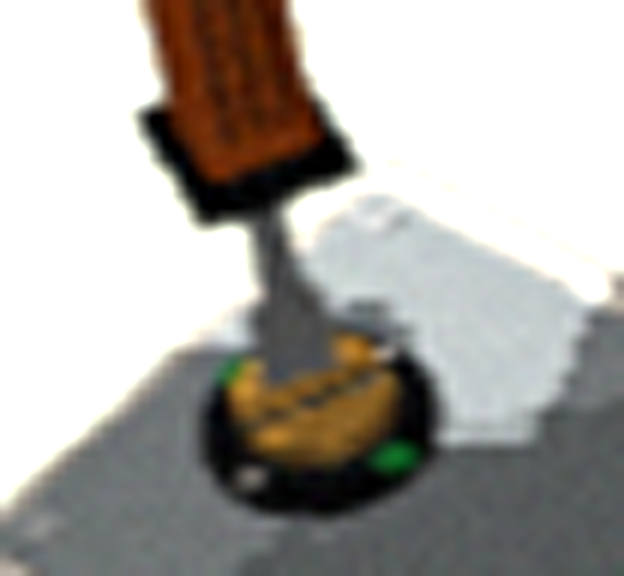

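```bash
python3 - <<'E'
from h import *
f=lambda p:(np.array(p,float)+.5)/12-.5+[125,100]
t=atz("scene",f([(263,380),(335,362),(299,371)]),95.3); q=atz("scene",f([(250,425),(385,370),(318,398)]),88)
print(t,q,q[2]-t[2])
for e in (t[1]-t[0],q[1]-q[0]): print(np.degrees(np.arctan2(e[1],e[0])),np.linalg.norm(e))
E
```

```text
[[ 518.25908955 -177.75580911   95.3       ]
 [ 508.94133087 -166.21955713   95.3       ]
 [ 513.60601548 -171.99546112   95.3       ]] [[ 524.70412554 -178.9461585    88.        ]
 [ 501.9292374  -159.85638634   88.        ]
 [ 513.44902922 -169.2800145    88.        ]] [-0.15698625  2.71544662 -7.3       ]
128.92759377984814 14.829219014263925
140.03046680116069 29.717249723189227
```

>>> arm_command([
  [[0,0,0],[-0.2,2.4,0],1],
  [[0,0,0],[-0.2,2.4,-2],1],
  [[0,0,0],[-0.2,2.4,-4],1],
  [[0,0,0],[-0.2,2.4,-6],1],
  [[0,0,0],[-0.2,2.4,-7],1],
])

```text
clock: 5.65
position: [508.1, -169.7, 174.0]
ee_rot: [-0.294, 0.643, 0.294, 0.643]
contact_force: [-0.7, -0.3, -1.5]
gripper_width: 22.2
```

```bash
python3 - <<'E'
from chk import *
ims=[imaging.get_image("scene")[0].astype(float) for _ in range(3)]; im=np.mean(ims,0).astype(np.uint8)
x0,y0=132,112; c=cv2.resize(im[y0:y0+36,x0:x0+38],None,fx=15,fy=15,interpolation=cv2.INTER_CUBIC); c=cv2.convertScaleAbs(c,alpha=1.6); cv2.imwrite("pics/s4.png",c)
E
```

```text
clock 5.65 pos [ 508.05 -169.71  173.98] yaw -40.84 x axis [-4.0e-04 -1.4e-03 -1.0e+00] F [-0.7 -0.3 -1.5] T [0.006 0.028 0.055] w 22.247225531382256 j [-0.02  0.25 -0.24  0.   -1.08 -0.7 ]
```

View pics/s4.png

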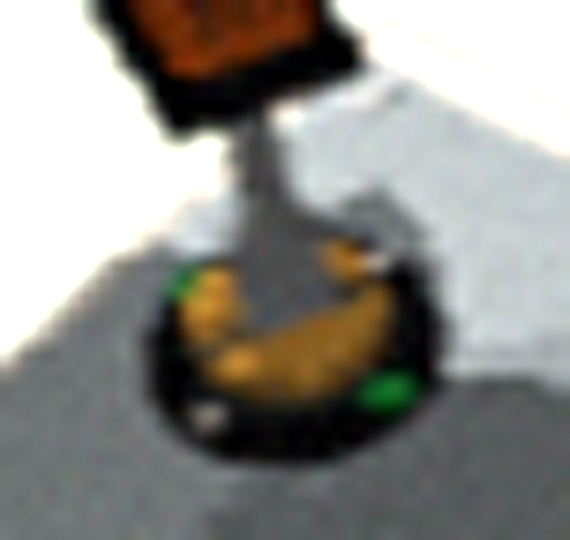

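The blade's lower edge (about (245,335)–(335,300)) now lies on the slot line, nearly centred. I'll lower it in.

>>> arm_command([
  [[0,0,0],[0,0,-1],1],
  [[0,0,0],[0,0,-2],1],
  [[0,0,0],[0,0,-3],1],
  [[0,0,0],[0,0,-4],1],
  [[0,0,0],[0,0,-4],1],
])

```text
clock: 6.3
position: [509.1, -170.1, 173.2]
ee_rot: [-0.296, 0.642, 0.293, 0.643]
contact_force: [-3.1, 1.7, 10.0]
gripper_width: 22.5
```

```bash
python3 chk.py
```

```text
clock 6.3 pos [ 509.12 -170.12  173.15] yaw -40.79 x axis [ 0.0031 -0.003  -1.    ] F [-3.1  1.7 10. ] T [ 0.721  0.999 -0.025] w 22.46728517330062 j [-0.02  0.25 -0.24  0.   -1.07 -0.7 ]
```

Contact at tip height ≈87: it is on the head, not in the slot. The dark slot line seen obliquely is the far wall, so my slot centre was biased about 2 mm towards the camera. I'll lift, shift away from the camera across the slot and retry.

>>> arm_command([
  [[0,0,0],[-1,-0.2,2.5],1],
  [[0,0,0],[-2.5,-1.7,2.5],1],
  [[0,0,0],[-2.5,-1.7,0.5],1],
  [[0,0,0],[-2.5,-1.7,-1],1],
  [[0,0,0],[-2.5,-1.7,-2.5],1],
])

```text
clock: 6.8
position: [506.3, -171.8, 169.8]
ee_rot: [-0.296, 0.643, 0.293, 0.643]
contact_force: [-0.0, -0.6, -1.7]
gripper_width: 22.2
```

```bash
python3 chk.py
```

```text
clock 6.8 pos [ 506.27 -171.83  169.85] yaw -40.79 x axis [ 0.0018 -0.0028 -1.    ] F [-0.  -0.6 -1.7] T [-0.013  0.027 -0.009] w 22.2092398971368 j [-0.02  0.25 -0.25  0.   -1.07 -0.69]
```

It's in the slot with no force. Now down to the floor.

>>> arm_command([
  [[0,0,0],[0,0,-0.7],1],
  [[0,0,0],[0,0,-1.4],1],
  [[0,0,0],[0,0,-2],1],
  [[0,0,0],[0,0,-2],1],
  [[0,0,0],[0,0,-2],1],
])

```text
clock: 7.3
position: [506.3, -171.8, 167.9]
ee_rot: [-0.296, 0.643, 0.293, 0.643]
contact_force: [-0.0, 0.3, -1.8]
gripper_width: 22.3
```

```bash
python3 chk.py
```

```text
clock 7.3 pos [ 506.31 -171.81  167.9 ] yaw -40.79 x axis [ 0.0019 -0.0028 -1.    ] F [-0.   0.3 -1.8] T [ 0.016  0.096 -0.021] w 22.30203132568733 j [-0.02  0.25 -0.26  0.   -1.06 -0.69]
```

>>> arm_command([
  [[0,0,-4],[0,0,0],1],
  [[0,0,-8],[0,0,0],1],
  [[0,0,-12],[0,0,0],1],
  [[0,0,-16],[0,0,0],1],
  [[0,0,-18],[0,0,0],1],
])

```text
clock: 7.8
position: [506.4, -171.7, 167.9]
ee_rot: [-0.191, 0.681, 0.188, 0.681]
contact_force: [0.7, 0.1, -1.4]
gripper_width: 22.5
```

```bash
python3 chk.py
```

```text
clock 7.8 pos [ 506.37 -171.65  167.9 ] yaw -58.9 x axis [ 0.0012 -0.003  -1.    ] F [ 0.7  0.1 -1.4] T [0.308 0.085 0.065] w 22.47330878364186 j [-0.02  0.25 -0.26  0.   -1.06 -1.01]
```

>>> arm_command([
  [[0,0,-4],[0,0,0],1],
  [[0,0,-8],[0,0,0],1],
  [[0,0,-12],[0,0,0],1],
  [[0,0,-16],[0,0,0],1],
  [[0,0,-18],[0,0,0],1],
])

```text
clock: 8.3
position: [506.8, -171.1, 167.9]
ee_rot: [-0.081, 0.702, 0.079, 0.703]
contact_force: [0.7, 3.3, -0.8]
gripper_width: 22.4
```

```bash
python3 chk.py
```

```text
clock 8.3 pos [ 506.82 -171.06  167.91] yaw -77.0 x axis [ 0.0014 -0.0022 -1.    ] F [ 0.7  3.3 -0.8] T [ 0.679 -0.23   0.13 ] w 22.444800349611544 j [-0.02  0.25 -0.26  0.   -1.06 -1.32]
```

>>> arm_command([
  [[0,0,-3],[0,1,0],1],
  [[0,0,-6],[0.2,1.5,0],1],
  [[0,0,-9],[0.3,1.5,0],1],
  [[0,0,-12],[0.3,1.5,0],1],
  [[0,0,-14],[0.3,1.5,0],1],
])

```text
clock: 8.8
position: [507.5, -169.7, 167.9]
ee_rot: [0.006, 0.706, -0.008, 0.708]
contact_force: [0.8, -0.6, -2.3]
gripper_width: 22.5
```

```bash
python3 chk.py
```

```text
clock 8.8 pos [ 507.53 -169.66  167.94] yaw -91.09 x axis [ 0.0018 -0.0027 -1.    ] F [ 0.8 -0.6 -2.3] T [-0.154 -0.174  0.06 ] w 22.52084636079359 j [-0.02  0.25 -0.26  0.   -1.06 -1.57]
```

>>> arm_command([
  [[0,0,-3],[0,0.2,0],1],
  [[0,0,-6],[0.2,0.4,0],1],
  [[0,0,-9],[0.3,0.6,0],1],
  [[0,0,-12],[0.4,0.8,0],1],
  [[0,0,-15],[0.5,1,0],1],
])

```text
clock: 9.3
position: [508.4, -168.9, 167.9]
ee_rot: [0.098, 0.699, -0.101, 0.701]
contact_force: [1.4, -1.0, -2.8]
gripper_width: 22.7
```

```bash
python3 chk.py
```

```text
clock 9.3 pos [ 508.43 -168.91  167.93] yaw -106.19 x axis [ 0.002  -0.0036 -1.    ] F [ 1.4 -1.  -2.8] T [-0.419 -0.194  0.097] w 22.714099070510706 j [-0.02  0.25 -0.25  0.   -1.06 -1.84]
```

>>> arm_command([
  [[0,0,-2],[0.2,-0.2,0],1],
  [[0,0,-4],[0.4,-0.3,0],1],
  [[0,0,-6],[0.5,-0.3,0],1],
  [[0,0,-8],[0.5,-0.3,0],1],
  [[0,0,-8],[0.5,-0.3,0],1],
])

```text
clock: 9.8
position: [509.3, -169.2, 167.9]
ee_rot: [0.147, 0.69, -0.149, 0.692]
contact_force: [0.9, 0.4, -2.4]
gripper_width: 22.4
```

```bash
python3 chk.py
```

```text
clock 9.8 pos [ 509.26 -169.2   167.93] yaw -114.17 x axis [ 0.0022 -0.0039 -1.    ] F [ 0.9  0.4 -2.4] T [ 0.037 -0.231  0.059] w 22.37293818558287 j [-0.02  0.25 -0.25  0.   -1.06 -1.98]
```

>>> arm_command([
  [[0,0,-2],[0.1,0,0],1],
  [[0,0,-4],[0.2,0,0],1],
  [[0,0,-5],[0.3,0,0],1],
  [[0,0,-6],[0.3,0,0],1],
  [[0,0,-6],[0.3,0,0],1],
])

```text
clock: 10.3
position: [509.7, -169.1, 167.9]
ee_rot: [0.183, 0.682, -0.185, 0.684]
contact_force: [0.6, -0.5, -1.9]
gripper_width: 22.4
```

```bash
python3 chk.py
```

```text
clock 10.3 pos [ 509.74 -169.14  167.94] yaw -120.16 x axis [ 0.0022 -0.004  -1.    ] F [ 0.6 -0.5 -1.9] T [ 0.053 -0.211  0.124] w 22.386125910740844 j [-0.02  0.25 -0.25  0.   -1.06 -2.08]
```

>>> arm_command([
  [[0,0,-1],[0,0,0],1],
  [[0,0,-2],[0,0,0],1],
  [[0,0,-3],[0,0,0],1],
  [[0,0,-4],[0,0,0],1],
  [[0,0,-4],[0,0,0],1],
])

```text
clock: 10.8
position: [509.9, -169.1, 167.9]
ee_rot: [0.207, 0.675, -0.209, 0.677]
contact_force: [1.4, 0.3, -2.8]
gripper_width: 22.3
```

```bash
python3 chk.py
```

```text
clock 10.8 pos [ 509.86 -169.13  167.92] yaw -124.17 x axis [ 0.0021 -0.0042 -1.    ] F [ 1.4  0.3 -2.8] T [ 0.036 -0.451  0.259] w 22.288290967119966 j [-0.02  0.26 -0.25  0.   -1.06 -2.15]
```

>>> arm_command([
  [[0,0,-1],[0,0,0],1],
  [[0,0,-2],[0,0,0],1],
  [[0,0,-3],[0,0,0],1],
  [[0,0,-4],[0,0,0],1],
  [[0,0,-4],[0,0,0],1],
])

```text
clock: 11.3
position: [510.0, -169.2, 167.9]
ee_rot: [0.23, 0.667, -0.233, 0.669]
contact_force: [0.8, -0.5, -2.3]
gripper_width: 22.5
```

```bash
python3 - <<'E'
from chk import *
ims=[imaging.get_image("scene")[0].astype(float) for _ in range(3)]; im=np.mean(ims,0).astype(np.uint8)
x0,y0=132,112; c=cv2.resize(im[y0:y0+36,x0:x0+38],None,fx=15,fy=15,interpolation=cv2.INTER_CUBIC); c=cv2.convertScaleAbs(c,alpha=1.6); cv2.imwrite("pics/s5.png",c)
E
```

```text
clock 11.3 pos [ 509.96 -169.19  167.95] yaw -128.2 x axis [ 0.0021 -0.0045 -1.    ] F [ 0.8 -0.5 -2.3] T [-0.082 -0.517  0.344] w 22.496291155255264 j [-0.02  0.26 -0.25  0.01 -1.06 -2.22]
```

View pics/s5.png

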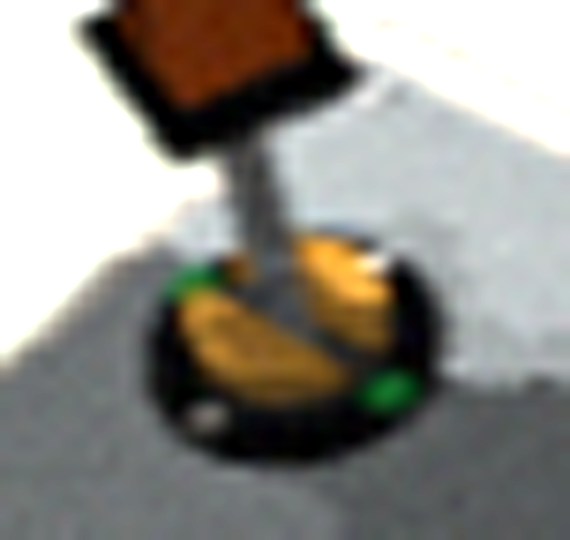

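The slot now runs to the two green marks ((190,285) and (390,390)), and the torque has risen to 0.34 N m, so it's at the stop. I'll unwind to mid-play, then lift straight out.

>>> arm_command([
  [[0,0,3],[0,0,0],1],
  [[0,0,6],[0,0,0],1],
  [[0,0,9],[0,0,0],1],
  [[0,0,13],[0,0,0],1],
  [[0,0,13],[0,0,0],1],
])

```text
clock: 11.95
position: [509.4, -169.2, 168.0]
ee_rot: [0.153, 0.689, -0.156, 0.691]
contact_force: [-0.6, 0.5, -1.4]
gripper_width: 22.6
```

```bash
python3 chk.py
```

```text
clock 11.95 pos [ 509.44 -169.22  167.95] yaw -115.25 x axis [ 0.002  -0.0036 -1.    ] F [-0.6  0.5 -1.4] T [-0.003 -0.106 -0.014] w 22.597577494341085 j [-0.02  0.25 -0.25  0.   -1.06 -2.  ]
```

>>> arm_command([
  [[0,0,2],[0,0,0],1],
  [[0,0,2],[0,0,3],1],
  [[0,0,2],[0,0,8],1],
  [[0,0,2],[0,0,20],1],
  [[0,0,2],[0,0,45],1],
])

```text
clock: 12.45
position: [508.0, -169.0, 212.4]
ee_rot: [0.142, 0.693, -0.144, 0.692]
contact_force: [-0.1, 0.7, -1.6]
gripper_width: 22.4
```

```bash
python3 chk.py; python3 -c "
from h import *
im,d=imaging.get_image('scene'); c=im[85:155,110:200]; cv2.imwrite('pics/s6.png',cv2.convertScaleAbs(cv2.resize(c,None,fx=8,fy=8,interpolation=cv2.INTER_CUBIC),alpha=1.5))"
```

```text
clock 12.45 pos [ 508.03 -169.01  212.44] yaw -113.32 x axis [-0.0023 -0.0029 -1.    ] F [-0.1  0.7 -1.6] T [ 0.004 -0.069 -0.01 ] w 22.43601766041211 j [-0.02  0.22 -0.18  0.   -1.17 -1.96]
```

View pics/s6.png

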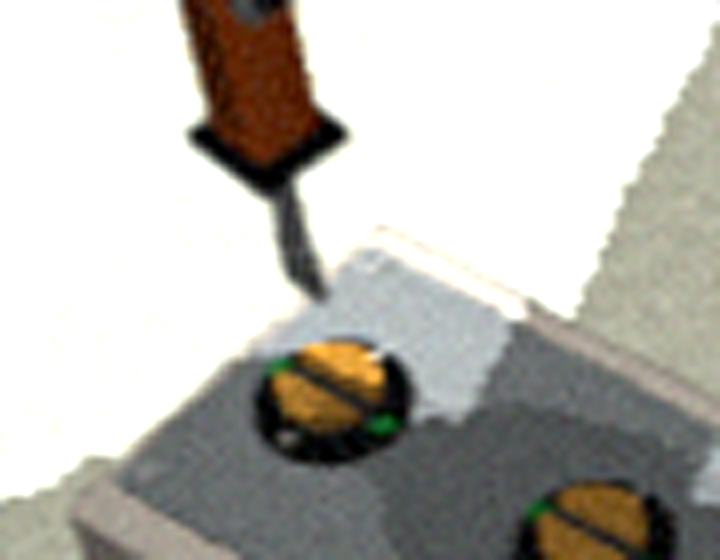

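Screw a's slot is parallel to b's and on the green marks. I'll estimate the driver's yaw in the jaws from the guard corners (270,193), (345,140) and (192,143), and carry it back.

```bash
python3 - <<'E'
from h import *
f=lambda p:(np.array(p,float)+.5)/8-.5+[110,85]
w=atz("scene",f([(270,193),(345,140),(192,143)]),189); w=w-[0,0,0]
for i in(1,2):
    e=w[i]-w[0]; print(np.degrees(np.arctan2(e[1],e[0])),np.linalg.norm(e))
print(w)
E
```

```text
158.4367415117842 28.08063370160472
-109.01717775671482 32.03525642679918
[[ 529.83812863 -159.502362    189.        ]
 [ 503.72279226 -149.18193589  189.        ]
 [ 519.39938861 -189.78916377  189.        ]]
```

>>> arm_command([
  [[0,0,8],[1,30,8],1],
  [[0,0,16],[3,65,8],1],
  [[0,0,24],[5,100,8],1],
  [[0,0,32],[7,135,8],1],
  [[0,0,40],[9,170,8],1],
])

```text
clock: 13.0
position: [520.7, 1.2, 228.0]
ee_rot: [-0.105, 0.695, 0.105, 0.704]
contact_force: [0.6, -0.4, -2.4]
gripper_width: 22.4
```

>>> arm_command([
  [[0,0,8],[1,35,0],1],
  [[0,0,16],[3,70,0],1],
  [[0,0,24],[5,105,0],1],
  [[0,0,32],[7,140,0],1],
  [[0,0,40],[8,172,0],1],
])

```text
clock: 13.5
position: [528.8, 174.9, 229.1]
ee_rot: [-0.338, 0.616, 0.341, 0.625]
contact_force: [1.0, 0.3, -1.8]
gripper_width: 22.2
```

>>> arm_command([
  [[0,0,8],[0,0,0],1],
  [[0,0,16],[0,0,0],1],
  [[0,0,24],[0,0,0],1],
  [[0,0,32],[0,0,0],1],
  [[0,0,40],[0,0,0],1],
])

```text
clock: 14.0
position: [529.0, 175.0, 230.1]
ee_rot: [-0.53, 0.461, 0.535, 0.47]
contact_force: [-0.1, 0.2, -0.9]
gripper_width: 22.5
```

```bash
python3 chk.py;  python3 - <<'E'
from chk import *
im=np.mean([imaging.get_image("top")[0].astype(float) for _ in range(3)],0).astype(np.uint8)
c=cv2.resize(im[172:265,315:428],None,fx=6.4,fy=6.4,interpolation=cv2.INTER_CUBIC); cv2.imwrite("pics/t7.png",c)
im=np.mean([imaging.get_image("scene")[0].astype(float) for _ in range(3)],0).astype(np.uint8)
cv2.imwrite("pics/s7.png",cv2.convertScaleAbs(cv2.resize(im[105:215,235:345],None,fx=5.4,fy=5.4,interpolation=cv2.INTER_CUBIC),alpha=1.5))
E
```

```text
clock 14.0 pos [528.95 174.97 230.07] yaw 7.65 x axis [ 0.0024  0.0144 -0.9999] F [-0.1  0.2 -0.9] T [-0.054 -0.049 -0.016] w 22.50088584898212 j [ 0.6   0.24 -0.1  -0.01 -1.22 -0.47]
clock 14.0 pos [528.95 174.97 230.07] yaw 7.65 x axis [ 0.0024  0.0144 -0.9999] F [-0.1  0.2 -0.9] T [-0.054 -0.049 -0.016] w 22.50088584898212 j [ 0.6   0.24 -0.1  -0.01 -1.22 -0.47]
```

View pics/t7.png

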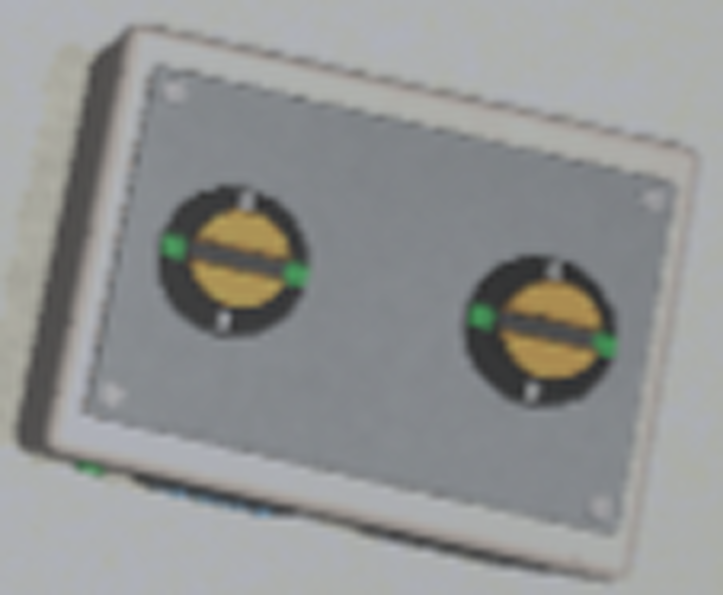

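View pics/s7.png

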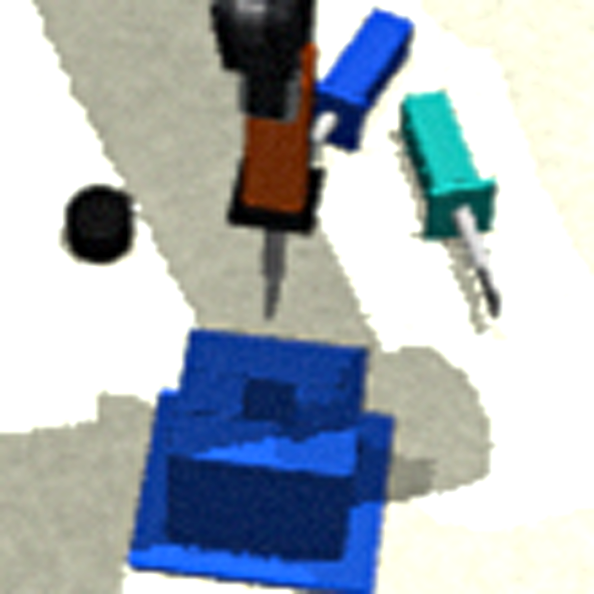

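Both slots lie on their green marks in t7: a at (500–605, 320–340), b at (195–290, 248–272). In s7 the driver hangs upright at about (270,320), clear of the stand. The blue and turquoise look-alikes lean differently than before, though the tool never came near them and no contact was felt. That was the last viewed picture, so I'll use numbers from here.

>>> arm_command([
  [[0,0,4],[-2,0,0],1],
  [[0,0,8],[-3.7,0,0],1],
  [[0,0,8],[-3.7,0,-20],1],
  [[0,0,8],[-3.7,0,-40],1],
  [[0,0,8],[-3.7,0,-50],1],
])

```text
clock: 14.8
position: [524.2, 174.4, 177.8]
ee_rot: [-0.558, 0.427, 0.565, 0.433]
contact_force: [-0.5, -0.7, -1.5]
gripper_width: 22.0
```

```bash
python3 - <<'E'
from chk import *
# driver axis vs stand hole in scene depth: shank points and look-alikes heights
im,d=imaging.get_image("scene"); C=cloud("scene",d); hs=cv2.cvtColor(im,cv2.COLOR_BGR2HSV); p=s["position"]; z=C[...,2]
r=np.hypot(C[...,0]-p[0],C[...,1]-p[1])
for lo,hi in((98,110),(110,125),(125,145)):
    m=(r<25)&(z>lo)&(z<hi); print(lo,m.sum(),(C[m].mean(0)-p)[:2].round(1))
for nm,lo,hi in(("teal",(80,100,60),(95,255,255)),("blue",(108,150,60),(125,255,255))):
    m=(cv2.inRange(hs,lo,hi)>0)&(C[...,0]<465)&(C[...,0]>250)&(abs(C[...,1]-220)<120); print(nm,m.sum(),C[m].mean(0).round(),C[m].min(0).round(),C[m].max(0).round())
m=(abs(z-71)<4)&(hs[...,0]>95)&(hs[...,1]>100)&(np.hypot(C[...,0]-525,C[...,1]-176)<60); print("stand top",m.sum(),np.median(z[m]),cv2.minAreaRect(C[m][:,:2].astype(np.float32)))
d0=np.load("scene0.npy")
E
```

```text
clock 14.8 pos [524.18 174.41 177.79] yaw 15.14 x axis [-0.0027  0.0131 -0.9999] F [-0.5 -0.7 -1.5] T [-0.016  0.016 -0.04 ] w 22.04722585370588 j [ 0.61  0.27 -0.19 -0.01 -1.1  -0.34]
98 5 [10.3  7.8]
110 18 [5.5 6.6]
125 14 [4.5 6. ]
teal 177 [319. 203.  26.] [282. 177.   4.] [354. 234.  37.]
blue 138 [281. 152.  26.] [250. 137.  11.] [312. 166.  33.]
stand top 739 70.62496461428111 ((527.2933349609375, 180.18218994140625), (71.94371795654297, 80.38703918457031), 9.630949974060059)
```

The look-alikes lie on the table, tipped over by themselves. The driver axis is within about 1.5 mm of the hole centre. I'll correct the slight tilt and lower.

>>> arm_command([
  [[-0.7,-0.1,0.5],[1.3,0.5,0],1],
  [[-0.7,-0.1,0.5],[1.3,0.5,-8],1],
  [[-0.7,-0.1,0.5],[1.3,0.5,-18],1],
  [[-0.7,-0.1,0.5],[1.3,0.5,-30],1],
  [[-0.7,-0.1,0.5],[1.3,0.5,-40],1],
])

```text
clock: 15.35
position: [524.6, 174.5, 135.4]
ee_rot: [-0.562, 0.428, 0.564, 0.426]
contact_force: [-0.1, 0.1, -1.5]
gripper_width: 22.0
```

```bash
python3 chk.py
```

```text
clock 15.35 pos [524.59 174.5  135.4 ] yaw 15.63 x axis [-3.8e-03 -4.0e-04 -1.0e+00] F [-0.1  0.1 -1.5] T [-0.009 -0.017  0.005] w 21.9820316807221 j [ 0.61  0.32 -0.25 -0.   -1.01 -0.34]
```

Tip at about 49 mm, inside the hole, with no force. On down to just above the seat.

>>> arm_command([
  [[0,0,0],[0.5,0.3,-10],1],
  [[0,0,0],[0.5,0.3,-20],1],
  [[0,0,0],[0.5,0.3,-30],1],
  [[0,0,0],[0.5,0.3,-36],1],
  [[0,0,0],[0.5,0.3,-38],1],
])

```text
clock: 15.85
position: [524.7, 174.5, 96.5]
ee_rot: [-0.562, 0.429, 0.564, 0.426]
contact_force: [-0.3, 0.0, -1.2]
gripper_width: 22.5
```

>>> arm_command([
  [[0,0,0],[0,0,-0.7],1],
  [[0,0,0],[0,0,-1.4],1],
  [[0,0,0],[0,0,-2],1],
  [[0,0,0],[0,0,-2],1],
  [[0,0,0],[0,0,-2],1],
])

```text
clock: 16.35
position: [525.2, 174.8, 96.0]
ee_rot: [-0.563, 0.428, 0.564, 0.426]
contact_force: [-1.3, 0.0, 5.2]
gripper_width: 22.3
```

```bash
python3 chk.py
```

```text
clock 16.35 pos [525.16 174.75  96.03] yaw 15.65 x axis [-3.4e-03 -7.0e-04 -1.0e+00] F [-1.3  0.   5.2] T [-0.134  0.795  0.011] w 22.31994289639062 j [ 0.61  0.36 -0.3  -0.   -0.91 -0.34]
```

The guard rests on the block (5 N up, TCP 96.0 as at the grasp). I'll release and rise.

>>> arm_command([
  [[0,0,0],[0,0,0],0.6],
  [[0,0,0],[0,0,0],0.3],
  [[0,0,0],[0,0,0],0],
  [[0,0,0],[0,0,0],0],
  [[0,0,0],[0,0,0],0],
])

```text
clock: 16.85
position: [525.1, 174.7, 95.9]
ee_rot: [-0.563, 0.428, 0.564, 0.426]
contact_force: [0.1, -0.4, 0.6]
gripper_width: 85.2
```

>>> arm_command([
  [[0,0,0],[0,0,0],0],
  [[0,0,0],[0,0,20],0],
  [[0,0,0],[0,0,60],0],
  [[0,0,0],[0,0,100],0],
  [[0,0,0],[0,0,140],0],
])

```text
clock: 17.35
position: [525.0, 174.5, 237.3]
ee_rot: [-0.563, 0.428, 0.564, 0.426]
contact_force: [0.8, 0.6, -0.8]
gripper_width: 85.4
```

>>> arm_command([
  [[0,0,0],[0,40,10],0],
  [[0,0,0],[0,80,20],0],
  [[0,0,0],[0,120,20],0],
  [[0,0,0],[0,160,20],0],
  [[0,0,0],[0,200,20],0],
])

```text
clock: 17.85
position: [524.7, 376.1, 257.4]
ee_rot: [-0.563, 0.428, 0.564, 0.426]
contact_force: [0.9, 0.1, -1.5]
gripper_width: 85.5
```

```bash
python3 - <<'E'
from chk import *
for n in("top","scene"):
    im,d=imaging.get_image(n); C=cloud(n,d); hs=cv2.cvtColor(im,cv2.COLOR_BGR2HSV); z=C[...,2]
    m=(cv2.inRange(hs,(3,130,60),(20,255,255))>0)&(np.hypot(C[...,0]-525,C[...,1]-177)<40)
    print(n,"orange",m.sum(),C[m].mean(0).round(1),"z pct",np.percentile(z[m],[2,50,98]).round(1),cv2.minAreaRect(cv2.findNonZero(m.astype(np.uint8))))
    for nm,q in(("a",(509.5,-175.5)),("b",(535.6,-74.5))):
        if n=="top":
            u,v=proj(n,[[*q,88]])[0]; g=im.max(2); M=np.zeros(g.shape,np.uint8); cv2.circle(M,(int(round(u)),int(round(v))),7,1,-1)
            pts=np.argwhere((M>0)&(hs[...,1]<90))[:,::-1].astype(np.float32); w=atz(n,pts,88)[:,:2]; e=np.linalg.eigh(np.cov(w.T))[1][:,1]; print(nm,len(pts),np.degrees(np.arctan2(e[1],e[0])))
E
```

```text
clock 17.85 pos [524.73 376.07 257.4 ] yaw 15.65 x axis [-3.7e-03 -8.0e-04 -1.0e+00] F [ 0.9  0.1 -1.5] T [ 0.009 -0.048  0.066] w 85.46070079184764 j [ 0.87  0.39  0.17 -0.   -1.36 -0.6 ]
top orange 134 [525.9 175.2 148.6] z pct [146.1 148.6 151.1] ((231.10000610351562, 218.29998779296875), (11.384199142456055, 11.384199142456055), 71.56504821777344)
a 42 75.98909843263412
b 42 76.9751123297133
scene orange 260 [534.5 180.6 123.6] z pct [ 81.5 129.4 148.9] ((285.0, 167.5), (25.0, 10.0), 90.0)
```

```bash
python3 -c "
from h import *
print(arm.job_done())"
```

```text
the job is handed in; nothing more can be done
None
```

Screw a is turned clockwise to its stop, the driver is back in its stand and released, and the job is handed in at about 18 s.

- **Screw a:** I turned it until the torque rose to 0.34 N m. In the top view both slots lie on their green marks, a at 76.0° and b at 77.0° against a row direction of about 75°. Screw b was not touched.
- **Driver:** It stands upright, with the guard on the block. The handle top is at 148.6 mm, the same as at the start, and its outline sits where it was at the start. The gripper is open and clear of it.
- **Wrong first touch:** My first try at seating the blade landed on the screw head with about 12 N. I lifted, shifted about 3 mm, and it went in. It read as seated through the whole turn.
- **Blade depth:** I never felt the blade touch the slot floor. The height reading put it about 5 to 6 mm deep.
- **Look-alikes:** The blue and turquoise drivers, which stood upright at the start, ended up lying on the table. The tool never came near them and I felt no contact, so I believe they tipped over on their own, but I cannot prove it.
- **Other things:** I did not measure the bottles, jar, dish and cap again at the end.

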